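# Make up the gaming and streaming travel kits on the desk

### The arm

A 7-joint arm with a two-finger parallel gripper is mounted at the origin on the work surface. World frame = base frame: x ahead of the robot, y to its left, z up, the work surface at z = 0. Lengths are in m, angles in rad, forces in N, time in s.
With the tool pointing down it reaches from about 0.4 to 0.875 m from the base axis. Payload 6.5 kg.
Tool frame: the origin (TCP) lies between the finger pads; the fingertips stand 14 mm ahead of it and the grasp point (between the pads) lies 5 mm behind it; z points along the fingers, y is the direction in which the jaws open and shut (so a half turn about z gives the same grasp; the last joint's range is limited). The gripper opens to 88 mm and grips with 3 to 60 N. Pads are 18 mm wide; open, the fingers measure 123 mm over their backs; the gripper's body (75 mm by 187 mm) begins 45 mm behind the grasp point.
Start: joints at [-1.331, 0.536, -0.004, 1.538, 0.003, 1.067, -0.071], TCP at [0.196, 0.62, 0.253] pointing down, gripper open.
Joint ranges: [-2.7, 2.7], [-0.37, 2.16], [-1.27, 1.26], [0.24, 2.4], [-1.31, 4.45], [0.19, 1.91], [-2.76, 2.76]. Speed limits (rad/s): [2.39, 2.39, 3.14, 3.14, 3.14, 3.14, 3.14].

### API

Orientations are given as a rotation vector (axis times angle).
In Python, from plant import manip gives the robot as it stands. Calls block until the motion is done:
- manip.move_ptp(position, orientation): joint-space move of the TCP to a pose.
- manip.move_straight(position, ori=None, rate=0.15, max_force=None): straight line of the TCP; ori=None keeps the orientation; rate is the mean speed in m/s. With max_force (N) it stops when the force on the tool has changed by that much, and returns True; else False.
- manip.move_joints(angles): joint-space move.
- manip.command_gripper(opening, strength=None): finger opening in m; strength is the grip in N (None keeps the last); returns when the fingers have stopped.
- manip.hold(seconds).
- manip.ik(position, orientation): joint angles nearest the present ones, or None.
- manip.snapshot(name): name is "side" or "top" or "wrist"; returns the picture (480x640x3 uint8, red, green, blue); there is no depth.
- manip.camera_info(name): a dict with "K" (3x3 intrinsics, pixels), "position" and "attitude" of the camera in the world; the wrist camera has in their place "T_tool_cam" (4x4, takes a point from camera to tool coordinates, whose origin is the TCP and whose axes are the flange's). Camera axes: x right, y down, z forward; pixel columns grow to the right and rows downward; lengths in m; the calibration is good to about 2 mm. A picture is of the moment at which its call begins: read the wrist's pose just before it. camera_info takes no time and is no camera call.
A pose or a line that the arm cannot do raises manip.PlanningError and nothing moves.
- manip.job_done(): hands the job in, once; it reports no verdict.
Readings, each from a call of its own:
- manip.read_time_s(): time.
- manip.read_qpos(): joint angles.
- manip.read_joint_velocities(): joint speeds.
- manip.read_joint_torque(): joint torques, N m.
- manip.read_tool_pos(): TCP position.
- manip.read_tool_rot(): TCP orientation.
- manip.read_wrist_force(): force on the tool from outside, world axes, zero at the start.
- manip.read_moment(): the same for the moment, N m.
- manip.read_opening(): finger opening in m.
Only numpy, scipy, OpenCV 4.12 (cv2) and the standard library are available. Lean on these libraries where they do the work, as an engineer would, in place of code of your own. Each camera call takes 0.05 s, during which the arm holds its last target.

### The job

Make up the two travel kits: in the gaming tray, lay the mouse on its oval outline and the small drive on the outline beside it; in the streaming tray, lay the large drive and the webcam on their outlines, then stand the metal dial on the middle of the large drive. Set every piece down flat and centred, lined up with its outline (either way round), without dropping it. Leave the earbud case and the keycap tin where they are.

Things in the scene. Friction and masses are not known exactly. Their poses are not given: they have to be found in the camera images.
- game_tray: Gaming tray: black, fixed, 136 mm (x) by 172 mm (y), floor 6 mm thick. Lips 6 mm thick, 14 mm high, along the whole of both x ends; y sides open. Grey outlines inlaid flush, long way along x: oval 104 x 62 mm for the mouse, centre x 0, y +44 mm; rectangle 80 x 42 mm for the small drive, x 0, y -52 mm. Origin: centre of underside, on the desk. Left or right of the other tray.
- stream_tray: Streaming tray: black, fixed, 136 mm (x) by 166 mm (y), floor 6 mm thick. Lips 6 mm thick, 14 mm high: whole at the +x end, two 45 mm corner pieces at the -x end (robot side); y sides open. Grey outlines inlaid flush, long way along x: rectangle 100 x 60 mm for the large drive, centre x 0, y +39 mm; 92 x 30 mm for the webcam, x 0, y -54 mm. Origin: centre of underside, on the desk.
- mouse: Computer mouse, black plastic, rounded, 98 mm long (its x), 58 mm wide (its y) and 35 mm high; its sides are upright between about 10 and 14 mm above its underside, rounded above and below that, and a narrower 48 mm hump rises from 24 to 35 mm. Scroll wheel towards +x. Origin: centre of its underside. 70 to 120 g.
- small_drive: Small portable drive, a plain flat dark metal block 80 mm (x) by 42 mm (y) by 13 mm high. Origin: centre of its underside. 45 to 80 g.
- large_drive: Large portable drive, a flat dark metal block 100 mm (x) by 60 mm (y) by 16 mm high with three thin white lines along its flat top. Origin: centre of its underside. 125 to 225 g.
- webcam: Webcam lying on its back: black plastic bar with rounded edges, 92 mm (x) by 30 mm (y) by 26 mm high, a steel-ringed lens in the middle of the top (29.5 mm high there). Origin: centre of its underside. 75 to 130 g.
- dial: Control dial: solid steel-coloured cylinder with a flat foot, 46 mm in diameter, 28 mm high, a dark dot on top near the edge. Origin: centre of its underside. 90 to 160 g.
- earbud_case: Earbud case, white rounded plastic, 62 mm (x) by 48 mm (y) by 24 mm high, loose among the stock; not part of the kits, to be left where it is. Origin: centre of its underside.
- keycap_tin: Round open steel tin holding white keycaps, 62 mm in diameter, 20 mm high, loose among the stock; not part of the kits, to be left where it is. Origin: centre of its underside.

How it is judged:
At the end, for the whole second after the job is handed in: Mouse, small drive, large drive and webcam flat (0.12 rad) on their tray floors (4 mm), within 12 mm of their outlines along and across the tray, lined up within 0.25 rad; the dial upright on the large drive (4 mm), within 12 mm of its middle along and across; all at rest (0.02 m/s) (x of mouse in the frame of game_tray between -0.012 and 0.012 m and y of mouse in the frame of game_tray between 0.032 and 0.056 m and z of mouse in the frame of game_tray between 0.002 and 0.01 m and angle between each of mouse, small_drive, large_drive, webcam, dial's own z axis and vertical below 0.12 rad and linear speed of each of mouse, small_drive, large_drive, webcam, dial below 0.02 m/s and angle between the x axis of each of mouse, small_drive and the x axis of game_tray, either way round below 0.25 rad and x of small_drive in the frame of game_tray between -0.012 and 0.012 m and y of small_drive in the frame of game_tray between -0.064 and -0.04 m and z of small_drive in the frame of game_tray between 0.002 and 0.01 m and x of large_drive in the frame of stream_tray between -0.012 and 0.012 m and y of large_drive in the frame of stream_tray between 0.027 and 0.051 m and z of large_drive in the frame of stream_tray between 0.002 and 0.01 m and angle between the x axis of each of large_drive, webcam and the x axis of stream_tray, either way round below 0.25 rad and x of webcam in the frame of stream_tray between -0.012 and 0.012 m and y of webcam in the frame of stream_tray between -0.066 and -0.042 m and z of webcam in the frame of stream_tray between 0.002 and 0.01 m and x of dial in the frame of large_drive between -0.012 and 0.012 m and y of dial in the frame of large_drive between -0.012 and 0.012 m and z of dial in the frame of large_drive between 0.012 and 0.02 m); the robot touches nothing.
It fails at once if the earbud case or the keycap tin is moved by more than 20 mm (distance of any of earbud_case, keycap_tin from where it was at the start of the episode above 0.02 m).
It fails at once if a kit piece is dropped or thrown: it moves faster than 0.7 m/s with no finger on it (a fall of about 25 mm) ((linear speed of mouse above 0.7 m/s and contact force between the fingers and mouse below 0.05 N) or (linear speed of small_drive above 0.7 m/s and contact force between the fingers and small_drive below 0.05 N) or (linear speed of large_drive above 0.7 m/s and contact force between the fingers and large_drive below 0.05 N) or (linear speed of webcam above 0.7 m/s and contact force between the fingers and webcam below 0.05 N) or (linear speed of dial above 0.7 m/s and contact force between the fingers and dial below 0.05 N)).
It also fails if it takes over 136 s, if anything falls off the work surface, if the arm or the gripper's body presses on something with over 40 N, if the wrist force passes 120 N, or if a joint passes its speed limit or range.

## Working session

There is one attempt and no reset: what is moved stays moved. The work goes in short steps, each a Python script; the robot and the scene stay as the last script left them, time stands still between calls to the robot, and variables do not carry over. Pictures are saved under pics/ and viewed, and the job is handed in when it is done.

```bash
ls; mkdir -p pics; python3 - <<'E'
from plant import manip
import cv2,numpy as np
np.set_printoptions(precision=4,suppress=True)
print(manip.read_time_s(),manip.read_tool_pos(),manip.read_tool_rot())
for n in("top","side","wrist"):
    im=manip.snapshot(n);cv2.imwrite(f"pics/{n}0.png",im[:,:,::-1]);print(n,manip.camera_info(n))
E
```

```text
pics
0.0 [0.1956 0.6193 0.2519] [-0.4784 -3.1048  0.0026]
top {'K': array([[483.3254,   0.    , 321.2868],
       [  0.    , 483.3254, 242.5366],
       [  0.    ,   0.    ,   1.    ]]), 'position': array([ 0.4493, -0.0053,  0.9698]), 'attitude': array([-2.1374,  2.1928, -0.073 ])}
side {'K': array([[576.1327,   0.    , 326.9484],
       [  0.    , 576.1327, 227.4535],
       [  0.    ,   0.    ,   1.    ]]), 'position': array([ 0.1357, -0.5341,  0.8717]), 'attitude': array([-2.3635,  0.804 , -0.2764])}
wrist {'K': array([[346.2909,   0.    , 323.4427],
       [  0.    , 346.2909, 242.8644],
       [  0.    ,   0.    ,   1.    ]]), 'T_tool_cam': array([[ 0.0002, -0.9467, -0.3221,  0.0839],
       [ 1.    ,  0.0003, -0.0001, -0.0016],
       [ 0.0001, -0.3221,  0.9467, -0.1322],
       [ 0.    ,  0.    ,  0.    ,  1.    ]])}
```

View pics/top0.png

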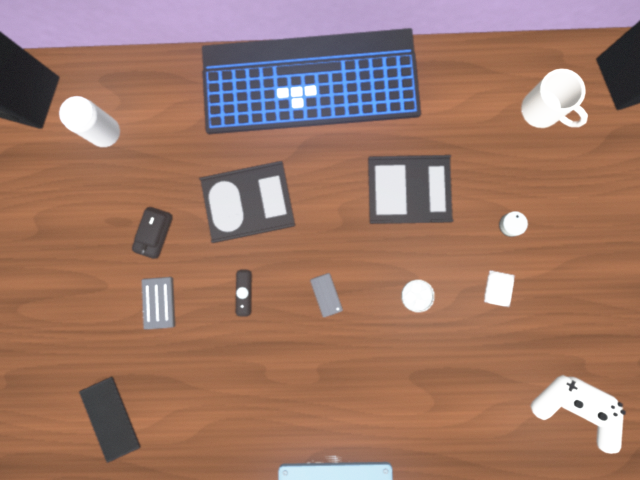

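View pics/side0.png

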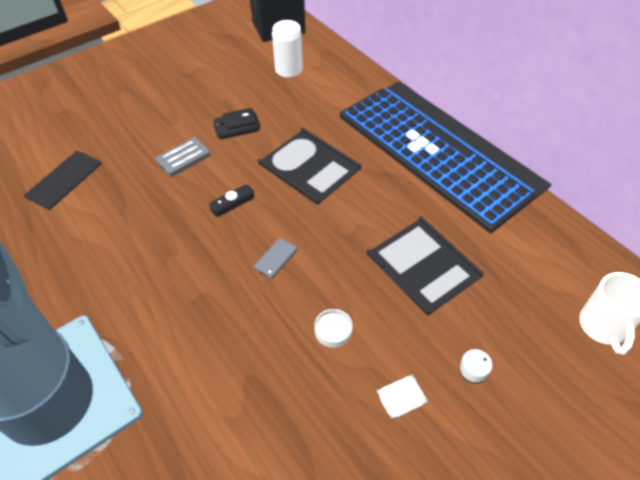

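View pics/wrist0.png

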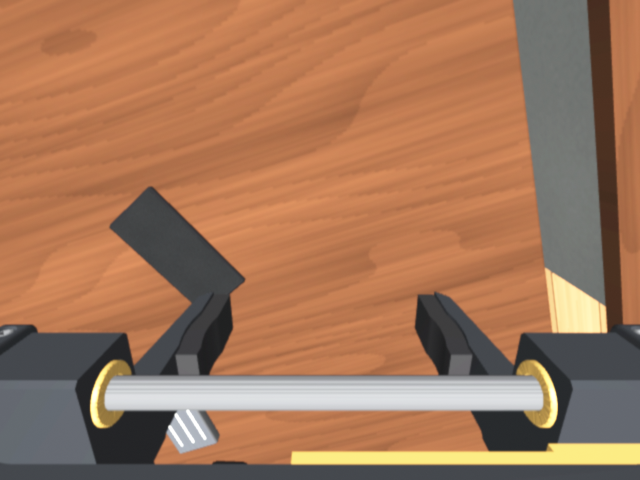

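```bash
cat > h.py <<'E'
import numpy as np,cv2
from scipy.spatial.transform import Rotation as R
from plant import manip
np.set_printoptions(precision=4,suppress=True)
def cast(info,px,z,Rc=None,pos=None):
    K=info["K"]
    if Rc is None: Rc=R.from_rotvec(info["attitude"]).as_matrix();pos=info["position"]
    px=np.atleast_2d(px).astype(float)
    d=(np.linalg.inv(K)@np.c_[px,np.ones(len(px))].T).T@Rc.T
    return pos[:2]+d[:,:2]*((z-pos[2])/d[:,2])[:,None]
def shape(info,mask,seed,z,Rc=None,pos=None):
    """component at seed -> centre, yaw of long axis, (long,short) in world"""
    n,l=cv2.connectedComponents(mask)
    k=l[seed[1],seed[0]]
    if k==0:
        w=l[seed[1]-6:seed[1]+7,seed[0]-6:seed[0]+7];k=np.bincount(w[w>0]).argmax()
    c=max(cv2.findContours((l==k).astype(np.uint8),cv2.RETR_EXTERNAL,cv2.CHAIN_APPROX_NONE)[0],key=len)
    p=cast(info,c[:,0,:],z,Rc,pos)
    (cx,cy),(w,h),a=cv2.minAreaRect((p*1000).astype(np.float32))
    a=np.radians(a)
    if w<h: w,h=h,w;a+=np.pi/2
    a=(a+np.pi/2)%np.pi-np.pi/2
    return np.array([cx,cy])/1000,a,(w,h)
E
cat > m.py <<'E'
from h import *
for cam,seeds in(("top",dict(mouse=(152,232),large=(158,303),small=(326,295),webcam=(243,293),dial=(513,223),oval=(226,206),srect=(272,197),lrect=(390,190),wrect=(437,189),tin=(418,296),case=(500,288))),
 ("side",dict(mouse=(237,123),large=(182,157),small=(276,258),webcam=(232,200),dial=(476,366),oval=(294,155),srect=(328,177),lrect=(409,250),wrect=(444,285)))):
    im=cv2.imread(f"pics/{cam}0.png");info=manip.camera_info(cam)
    hsv=cv2.cvtColor(im,cv2.COLOR_BGR2HSV)
    neu=((hsv[...,1]<95)|(hsv[...,2]<60)).astype(np.uint8)
    li=((hsv[...,2]>150)&(hsv[...,1]<60)).astype(np.uint8)
    H=dict(mouse=.035,large=.016,small=.013,webcam=.026,dial=.028,oval=.012,srect=.012,lrect=.012,wrect=.012,tin=.02,case=.024)
    cv2.imwrite(f"pics/mask_{cam}.png",neu*127+li*100)
    for k,s in seeds.items():
        m=li if k in("oval","srect","lrect","wrect") else neu
        c,a,wh=shape(info,m,s,H[k]/2)
        print(cam,k,c,"yaw %.3f"%a,"size %.0f %.0f"%wh, "r %.3f"%np.hypot(*c))
E
python3 m.py
```

```text
top mouse [0.5644 0.3536] yaw -0.334 size 96 59 r 0.666
top large [0.4241 0.3439] yaw 0.048 size 102 65 r 0.546
top small [0.4316 0.0083] yaw 0.314 size 82 45 r 0.432
top webcam [0.4404 0.1724] yaw -0.039 size 89 31 r 0.473
top dial [ 0.562  -0.3652] yaw -1.135 size 58 49 r 0.670
top oval [0.6153 0.207 ] yaw 0.186 size 105 64 r 0.649
top srect [0.6324 0.1125] yaw 0.177 size 82 44 r 0.642
top lrect [ 0.6397 -0.1272] yaw -0.028 size 100 62 r 0.652
top wrect [ 0.6389 -0.2203] yaw -0.028 size 92 32 r 0.676
top tin [ 0.4261 -0.1709] yaw 1.546 size 67 65 r 0.459
top case [ 0.4364 -0.3305] yaw -0.223 size 67 54 r 0.547
side mouse [0.5636 0.3546] yaw -0.334 size 95 78 r 0.666
side large [0.4242 0.3435] yaw 0.037 size 105 74 r 0.546
side small [0.4317 0.0083] yaw 0.320 size 85 47 r 0.432
side webcam [0.4398 0.1745] yaw -0.017 size 92 44 r 0.473
side dial [ 0.5624 -0.3642] yaw 0.342 size 61 49 r 0.670
side oval [0.6148 0.2067] yaw 0.166 size 105 64 r 0.649
side srect [0.6319 0.1122] yaw 0.177 size 82 44 r 0.642
side lrect [ 0.6396 -0.1274] yaw -0.009 size 102 61 r 0.652
side wrect [ 0.6387 -0.2205] yaw -0.009 size 93 31 r 0.676
```

```bash
python3 -c "
import cv2
a=cv2.imread('pics/top0.png')
cv2.imwrite('pics/crop0.png',cv2.resize(a[140:340,110:540],(800,372),interpolation=cv2.INTER_CUBIC))"
```

```text
(no output)
```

View pics/crop0.png

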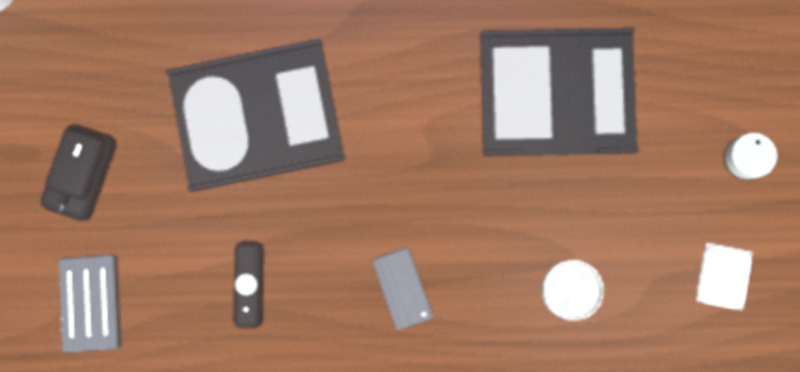

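View pics/mask_top.png

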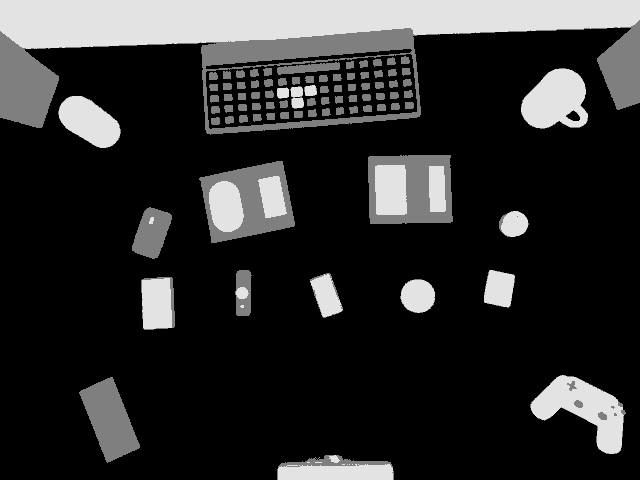

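```bash
cat >> h.py <<'E'
def down(yaw):
    """rotvecs, tool down, jaw axis across a long axis at yaw (two half-turn options)"""
    out=[]
    for s in(1,-1):
        y=s*np.array([-np.sin(yaw),np.cos(yaw),0]);z=np.array([0,0,-1.])
        out.append(R.from_matrix(np.c_[np.cross(y,z),y,z]).as_rotvec())
    return out
def pickplace(name,src,sy,dst,dy,width,floor,grip,tcp=.016,up=.10,openp=.088):
    manip_t=manip.read_time_s()
    best=None
    for k in(0,1):
        a=manip.ik([*src,up],down(sy)[k]);b=manip.ik([*dst,up],down(dy)[k])
        if a is None or b is None: continue
        c=max(abs(a[6]),abs(b[6]))
        if best is None or c<best[0]: best=(c,k)
    k=best[1];so=down(sy)[k];do=down(dy)[k]
    manip.command_gripper(openp,grip)
    manip.move_ptp([*src,up],so)
    print("down stopped",manip.move_straight([*src,tcp],rate=.1,max_force=8))
    manip.command_gripper(0,grip)
    w=manip.read_opening();print(name,"opening",w)
    if abs(w-width)>.006: print("BAD GRASP");return False
    f0=manip.read_wrist_force()[2]
    manip.move_straight([*src,up],rate=.12)
    print("opening",manip.read_opening(),"dF",manip.read_wrist_force()[2]-f0)
    manip.move_ptp([*dst,up+floor],do)
    manip.move_straight([*dst,tcp+floor+.008],rate=.12)
    print("touch",manip.move_straight([*dst,tcp+floor-.0015],rate=.02,max_force=4),manip.read_tool_pos(),"goal z",tcp+floor)
    manip.command_gripper(min(width+.022,.088))
    manip.move_straight([*dst,up+floor],rate=.12)
    print(name,"took",manip.read_time_s()-manip_t,"now",manip.read_time_s())
    return True
GY,SY=.178,-.009
E
python3 - <<'E'
from h import *
pickplace("large",(.4242,.3437),.042,(.6397,-.1273),SY,.060,.006,30)
im=manip.snapshot("top");cv2.imwrite("pics/top1.png",im[:,:,::-1])
E
```

```text
down stopped False
large opening 0.059800282949851964
opening 0.06003119301187735 dF -4.85236739615091
touch True [ 0.64   -0.1272  0.0222] goal z 0.022
large took 8.5917 now 8.7417
```

View pics/top1.png

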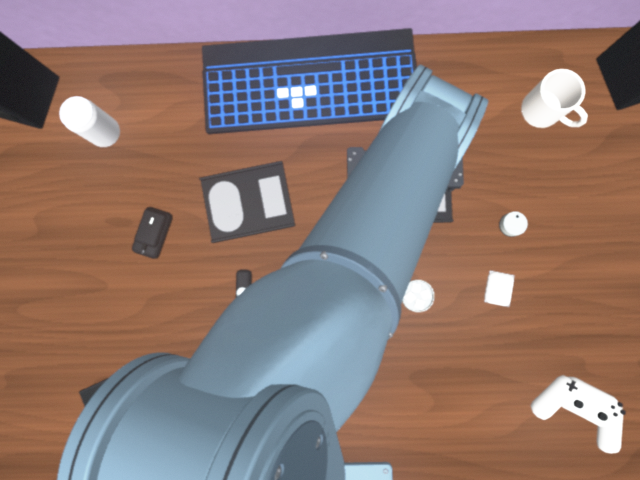

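The large drive was released on contact at the expected height, but the arm hides the stream tray (around pixel 410,188). I'll check it after the next piece.

```bash
python3 - <<'E'
from h import *
pickplace("webcam",(.4401,.1730),-.03,(.6388,-.2204),SY,.030,.006,25,openp=.06)
pickplace("mouse",(.564,.354),-.334,(.6151,.2069),GY,.058,.006,20)
im=manip.snapshot("top");cv2.imwrite("pics/top2.png",im[:,:,::-1])
im=manip.snapshot("side");cv2.imwrite("pics/side2.png",im[:,:,::-1])
E
```

```text
down stopped False
webcam opening 0.0300351875338675
opening 0.030103229228830172 dF -4.190010744785855
touch True [ 0.6391 -0.2204  0.0222] goal z 0.022
webcam took 8.4583 now 17.25
down stopped True
mouse opening 0.05818190760103204
opening 0.05769104436007061 dF -5.714358926634125
touch True [0.6151 0.2068 0.0206] goal z 0.022
mouse took 8.366700000000002 now 25.6167
```

View pics/top2.png

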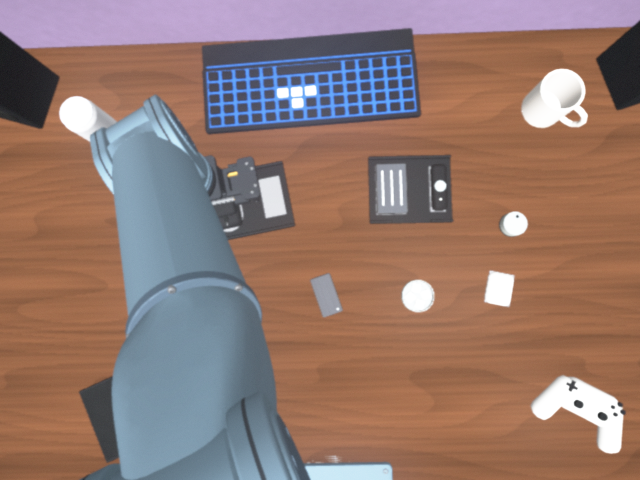

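View pics/side2.png

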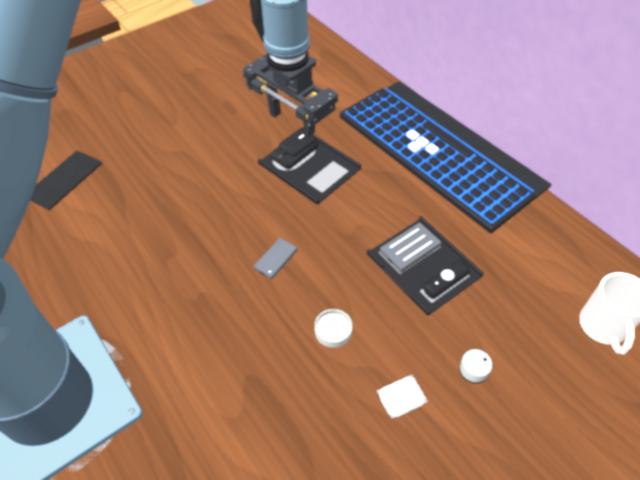

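The side view shows the stream tray pieces on their outlines (centres about 410,243 and 443,285). The mouse (297,148) looks pushed towards +x on its oval, and that pick stopped early on contact. I'll place the small drive, which clears the view, and then measure.

```bash
python3 - <<'E'
from h import *
pickplace("small",(.4317,.0083),.317,(.6322,.1124),GY,.042,.006,25,openp=.07)
manip.move_ptp([.562,-.3647,.14],down(0)[0])
im=manip.snapshot("top");cv2.imwrite("pics/top3.png",im[:,:,::-1])
cv2.imwrite('pics/crop3.png',cv2.resize(im[140:340,110:540,::-1],(800,372),interpolation=cv2.INTER_CUBIC))
im=manip.snapshot("side");cv2.imwrite("pics/side3.png",im[:,:,::-1])
print(manip.read_time_s())
E
```

```text
down stopped False
small opening 0.04152650358926307
opening 0.04195326379734562 dF -4.896031350587686
touch True [0.6324 0.1125 0.0222] goal z 0.022
small took 8.0583 now 33.775
36.5667
```

View pics/crop3.png

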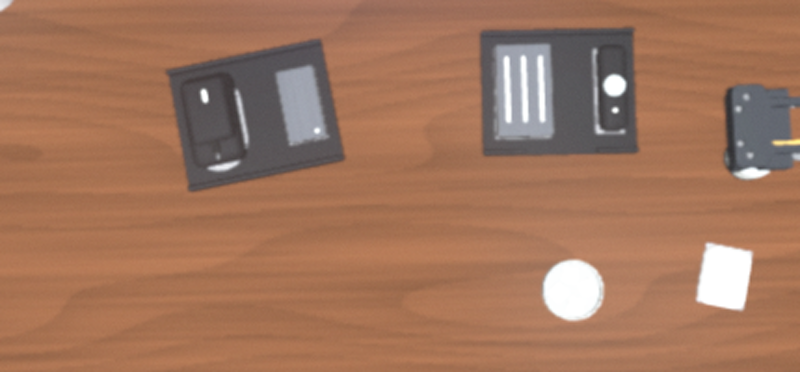

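View pics/side3.png

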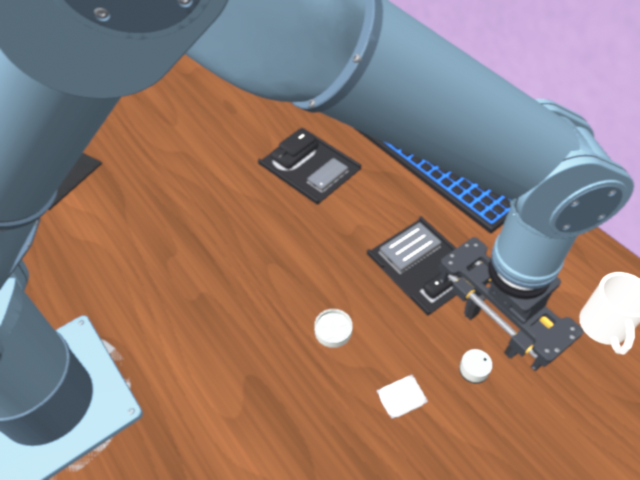

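```bash
cat > c.py <<'E'
from h import *
import sys
im=cv2.imread(sys.argv[1]);info=manip.camera_info("top")
g=cv2.cvtColor(im,cv2.COLOR_BGR2GRAY);S=cv2.cvtColor(im,cv2.COLOR_BGR2HSV)[...,1]
print(g[203,221:232],g[200,250:258],g[190,380:402],g[215,395:415])
E
python3 c.py pics/top3.png
python3 - <<'E'
import cv2
im=cv2.imread('pics/top3.png')
a=cv2.resize(im[155:245,195:460],(800,272),interpolation=cv2.INTER_NEAREST)
a=cv2.convertScaleAbs(a,alpha=2.5)
cv2.imwrite('pics/z3.png',a)
E
```

```text
[85 88 84 84 85 86 87 86 85 86 81] [86 84 88 87 87 85 86 87] [174 215 250 253 221 167 163 163 164 172 210 250 254 223 166 163 164 165
 171 214 253 255] [103 102 102 105 103 102 104 102 102  99  97  94  92  91  90  91  90  89
  91  90]
```

View pics/z3.png

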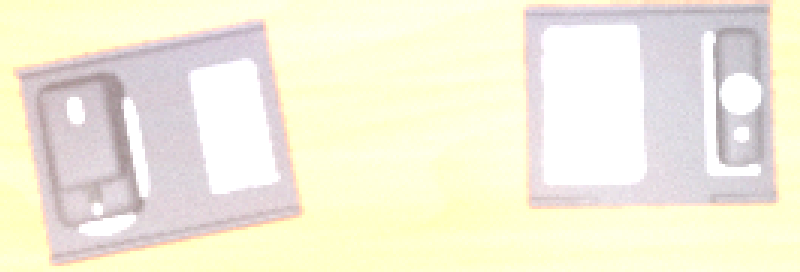

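```bash
python3 - <<'E'
from h import *
info=manip.camera_info("top")
def loc(n,px,z,o,y):
    p=cast(info,px,z)[0];d=p-o;c,s=np.cos(y),np.sin(y)
    print(n,p,"dev in tray mm",1000*np.array([c*d[0]+s*d[1],-s*d[0]+c*d[1]]))
loc("webcam",(439.6,187),.019,np.array([.6388,-.2204]),SY)
loc("mouse",(225.5,204.7),.0235,np.array([.6151,.2069]),GY)
im=cv2.imread("pics/top3.png");g=cv2.cvtColor(im,cv2.COLOR_BGR2GRAY)
m=(g>125).astype(np.uint8);m[cv2.cvtColor(im,cv2.COLOR_BGR2HSV)[...,1]>95]=0
for n,s,z,o,y in(("large",(388,190),.014,(.6397,-.1273),SY),("small",(272,200),.0125,(.6322,.1124),GY)):
    c,a,wh=shape(info,m,s,z);d=c-o;cc,ss=np.cos(y),np.sin(y)
    print(n,c,a-y,wh,1000*np.array([cc*d[0]+ss*d[1],-ss*d[0]+cc*d[1]]))
pickplace("dial",(.5622,-.3647),SY,(.6397,-.1273),SY,.046,.022,25,openp=.08,up=.12)
E
```

```text
webcam [ 0.639 -0.223] dev in tray mm [ 0.262  -2.5851]
mouse [0.6149 0.2031] dev in tray mm [-0.9008 -3.7188]
large [ 0.639  -0.1281] -0.021436868624351908 (101.42218017578125, 61.62727355957031) [-0.699  -0.7636]
small [0.6319 0.1117] -0.006805530319306252 (81.65017700195312, 42.85115432739258) [-0.3896 -0.6019]
down stopped False
dial opening 0.04545649050317303
opening 0.04525125172840573 dF -2.298954698066911
touch True [ 0.6399 -0.1272  0.0381] goal z 0.038
dial took 9.166600000000003 now 45.7333
```

```bash
cat > w.py <<'E'
from h import *
import sys
# wrist looks at both trays: camera axis aimed at the tray centre
info=manip.camera_info("wrist");T=info["T_tool_cam"]
for n,c,y in(("s4",(.639,-.168),SY),("g4",(.623,.160),GY)):
    o=down(y)[0];Rt=R.from_rotvec(o).as_matrix()
    d=Rt@T[:3,2];z=.22
    p0=Rt@T[:3,3];h=z+p0[2]
    xy=np.array(c)-p0[:2]+d[:2]*(h/d[2])
    manip.move_ptp([*xy,z],o);manip.hold(.3)
    P=manip.read_tool_pos();Q=manip.read_tool_rot()
    im=manip.snapshot("wrist");cv2.imwrite(f"pics/{n}.png",im[:,:,::-1]);np.save(n,np.r_[P,Q]);print(P)
E
python3 w.py
```

```text
[ 0.6029 -0.1693  0.2199]
[0.588 0.151 0.22 ]
```

View pics/s4.png

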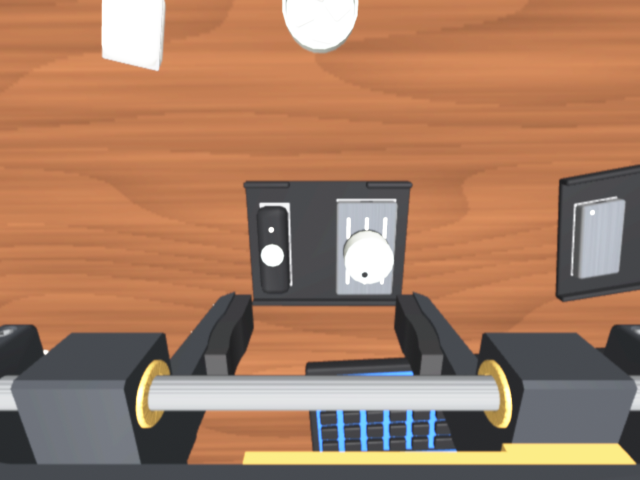

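View pics/g4.png

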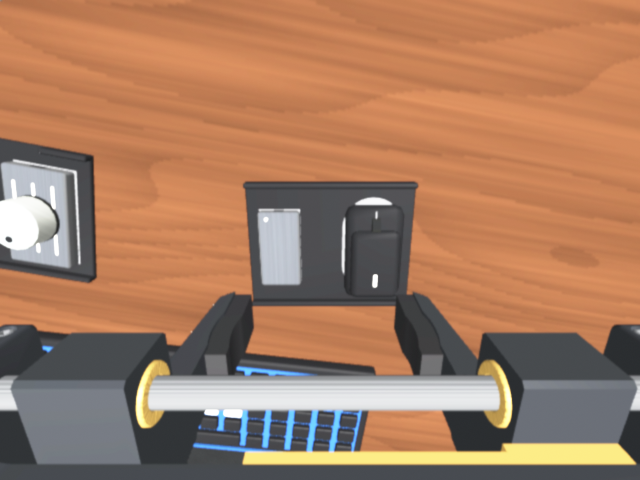

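```bash
python3 - <<'E'
import cv2,numpy as np
a=cv2.imread('pics/g4.png')[170:310,330:430];b=cv2.imread('pics/s4.png')[170:310,240:340]
f=lambda x:np.uint8(255*np.power(cv2.resize(x,(400,560),interpolation=cv2.INTER_CUBIC)/255.,.5))
cv2.imwrite('pics/z4.png',np.hstack([f(a),f(b)]))
E
```

```text
(no output)
```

View pics/z4.png

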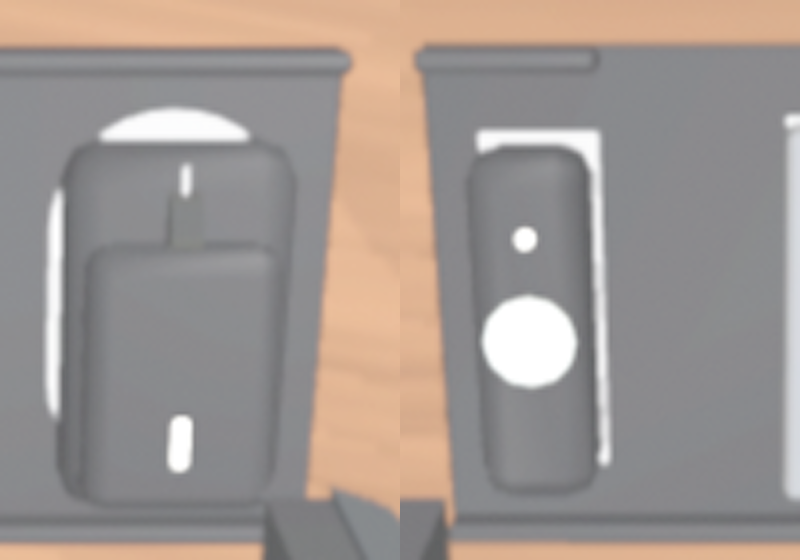

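```bash
python3 - <<'E'
from h import *
info=manip.camera_info("wrist");T=info["T_tool_cam"]
def loc(n,f,px,z,o,y):
    q=np.load(f+".npy");Rt=R.from_rotvec(q[3:]).as_matrix()
    p=cast(info,px,z,Rt@T[:3,:3],q[:3]+Rt@T[:3,3])[0];d=p-o;c,s=np.cos(y),np.sin(y)
    print(n,"tray-rel mm",1000*np.array([c*d[0]+s*d[1],-s*d[0]+c*d[1]]))
O=np.array([.6151,.2069]);W=np.array([.6388,-.2204]);L=np.array([.6397,-.1273])
loc("oval near tip",'g4',(373.5,170+108/4),.006,O,GY)
loc("oval left edge",'g4',(330+46/4,240),.006,O,GY)
loc("mouse near end",'g4',(330+170/4,170+142/4),.018,O,GY)
loc("mouse far end",'g4',(330+170/4,170+505/4),.018,O,GY)
loc("mouse far end z41",'g4',(330+170/4,170+505/4),.041,O,GY)
loc("mouse left",'g4',(330+63/4,170+220/4),.018,O,GY)
loc("mouse right",'g4',(330+293/4,170+220/4),.018,O,GY)
loc("outline near",'s4',(240+135/4,170+130/4),.006,W,SY)
loc("outline right",'s4',(240+208/4,170+400/4),.006,W,SY)
loc("cam near",'s4',(240+130/4,170+145/4),.019,W,SY)
loc("cam left",'s4',(240+78/4,170+280/4),.019,W,SY)
loc("cam right",'s4',(240+193/4,170+280/4),.019,W,SY)
loc("cam lens",'s4',(240+129/4,170+341/4),.0355,W,SY)
loc("cam far",'s4',(240+142/4,170+494/4),.019,W,SY)
loc("dial top",'s4',(368.5,257),.050,L,SY)
E
```

```text
oval near tip tray-rel mm [-52.3911  -1.2645]
oval left edge tray-rel mm [ -6.6616 -32.892 ]
mouse near end tray-rel mm [-46.3317  -3.6142]
mouse far end tray-rel mm [53.1546  0.7949]
mouse far end z41 tray-rel mm [41.1496 -2.8187]
mouse left tray-rel mm [-26.4592 -29.5316]
mouse right tray-rel mm [-26.3859  28.0746]
outline near tray-rel mm [-46.6692  -1.303 ]
outline right tray-rel mm [27.7077 15.0688]
cam near tray-rel mm [-45.7265  -0.8066]
cam left tray-rel mm [-10.8588 -15.6231]
cam right tray-rel mm [-10.8637  13.5067]
cam lens tray-rel mm [-0.6165 -0.8815]
cam far tray-rel mm [49.3888 -2.086 ]
dial top tray-rel mm [-4.461  -1.8338]
```

```bash
python3 - <<'E'
from h import *
manip.move_joints([-1.331,.536,-.004,1.538,.003,1.067,-.071])
a=manip.snapshot("top");b=manip.snapshot("side")
cv2.imwrite("pics/top5.png",a[:,:,::-1])
cv2.imwrite("pics/z5.png",np.vstack([cv2.resize(a[140:340,110:540,::-1],(640,298)),cv2.resize(b[110:330,240:510,::-1],(365,297))if 0 else cv2.resize(b[110:320,240:640,::-1],(640,298))]))
print(manip.read_time_s(),manip.read_wrist_force(),manip.read_joint_velocities())
info=manip.camera_info("top")
E
```

```text
52.2833 [-0.4754  0.7173  0.3524] [-0.0013 -0.0003 -0.0032 -0.0005 -0.0017 -0.0009 -0.002 ]
```

View pics/z5.png

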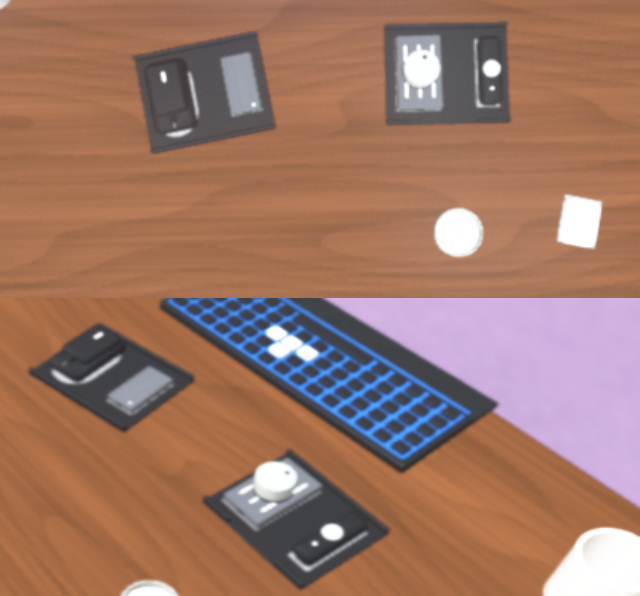

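```bash
python3 - <<'E'
from h import *
info=manip.camera_info("top")
p=cast(info,(392.9,185.6),.036)[0];print("dial - drive mm",1000*(p-[.639,-.1281]))
im=cv2.imread("pics/top5.png");hsv=cv2.cvtColor(im,cv2.COLOR_BGR2HSV)
m=((hsv[...,1]<95)|(hsv[...,2]<60)).astype(np.uint8)
for s,z in(((418,296),.01),((500,288),.012)):print(shape(info,m,s,z)[0])
manip.job_done()
E
```

```text
dial - drive mm [ 2.0776 -0.4024]
[ 0.4261 -0.1709]
[ 0.4364 -0.3305]
the job is handed in; nothing more can be done
```

I placed all five pieces, one pick each, and handed the job in at about 52 s of the 136 s allowed. The last check pictures show every piece on its outline, with the dial standing on the large drive.

| Piece | Offset from its target | Basis |
|---|---|---|
| Large drive | under 1 mm, about 0.02 rad | top camera, before the dial went on |
| Small drive | under 1 mm, under 0.01 rad | top camera |
| Webcam | about 0 to 2 mm along, 1 to 3 mm across | top and wrist cameras |
| Mouse | about 3 mm along and 1 mm across (wrist), about 1 and 4 mm (top) | the two cameras differ, because its sides are rounded |
| Dial | about 2 mm along (top), about 4 mm the other way (wrist) | the two cameras disagree, both within 12 mm |

- **Mouse pick:** the downward move stopped on a contact of 8 N or more. The mouse then touched the tray about 1.5 mm lower than planned, so it may have shifted in the grip. I judged it flat by eye from the side view and did not measure its tilt. The wrist view fits it sitting at the right height.
- **Earbud case and tin:** both measured at their starting positions to within 1 mm in the last top picture.

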